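# Stack the kitchen jars, spacer boards aside

## Task

Clear the two wooden spacer boards off the lids of the low jars and pile them flat on the flat steel tray, lying along it and centred, the long one below and the short one on it pointing the same way. Build the three low jars into one straight upright tower in the middle of the round cork trivet, the widest at the bottom, then the middle one, and the smallest on top, setting the glass down gently, never dropping it. Leave the sugar pot and the two small cups standing where they are.

Things in the scene. Friction and masses are not known exactly. Their poses are not given: they have to be found in the camera images.
- jar_wide: Widest of the three low round jars (taller glass jars with steel caps stand behind, not part of the job) with flat wooden lids: amber glass, diameter 62 mm, total height 50 mm (the upper 10 mm is the lid, same diameter, flat top without a knob). Loose, 0.08 to 0.31 kg. Origin at the centre of its underside, z up. Starts standing on the slab with the long board on its lid.
- jar_mid: Middle of the three low round jars (taller glass jars with steel caps stand behind, not part of the job) with flat wooden lids: clear glass, diameter 52 mm, total height 50 mm (the upper 10 mm is the lid, same diameter, flat top without a knob). Loose, 0.08 to 0.31 kg. Origin at the centre of its underside, z up. Starts standing on the slab with the short board on its lid.
- jar_small: Smallest of the three low round jars (taller glass jars with steel caps stand behind, not part of the job) with flat wooden lids: amber glass, diameter 42 mm, total height 50 mm (the upper 10 mm is the lid, same diameter, flat top without a knob). Loose, 0.08 to 0.31 kg. Origin at the centre of its underside, z up. Starts standing on the slab with nothing on it.
- board_long: Longer of the two flat wooden spacer boards, 140 x 26 x 14 mm, lying at the start flat on the lid of the widest jar, about centred, the jar showing on both sides of it. Loose. Origin at the centre of its underside, x along its length, y along its 26 mm width, z up; turned at random.
- board_short: Shorter of the two flat wooden spacer boards, 90 x 26 x 14 mm, lying at the start flat on the lid of the middle jar, about centred, the jar showing on both sides of it. Loose. Origin at the centre of its underside, x along its length, y along its 26 mm width, z up; turned at random.
- trivet: Round cork trivet, diameter 120 mm, 12 mm thick, fixed to the slab, place for the tower. Origin at the centre of its underside, z up.
- tray: Flat rectangular steel tray without a rim, 170 x 60 x 8 mm, fixed to the slab, place for the board pile. Origin at the centre of its underside, x along its length, z up; turned at random. Its flat top is 8 mm above the slab.
- sugar_pot: White ceramic sugar pot with closed lid and a small knob, diameter 82 mm, height 83 mm, loose bystander at the far middle. Origin at the centre of its underside, z up.
- cup_a: Small white ceramic cup, diameter 60 mm, height 50 mm, loose bystander near the robot on its left. Origin at the centre of its underside, z up.
- cup_b: Small terracotta cup, diameter 60 mm, height 50 mm, loose bystander near the robot on its right. Origin at the centre of its underside, z up.

How it is judged:
At the end, for the whole second after the job is handed in: Widest jar within 15 mm of the trivet centre, middle jar then smallest within 10 mm of the one below; long board within 15 mm of the tray centre, short within 12 mm of the long, each aligned to 0.2 rad; all seated (4 mm), level (0.1 rad), at rest; sugar pot and cups upright, moved under 30 mm (horizontal distance between jar_wide and trivet below 0.015 m and z of jar_wide in the frame of trivet between 0.008 and 0.016 m and angle between each of jar_wide, jar_mid, jar_small, board_long, board_short's own z axis and vertical below 0.1 rad and linear speed of each of jar_wide, jar_mid, jar_small, board_long, board_short below 0.03 m/s and angular speed of each of jar_wide, jar_mid, jar_small, board_long, board_short below 0.3 rad/s and horizontal distance between jar_mid and jar_wide below 0.01 m and z of jar_mid in the frame of jar_wide between 0.046 and 0.054 m and horizontal distance between jar_small and jar_mid below 0.01 m and z of jar_small in the frame of jar_mid between 0.046 and 0.054 m and horizontal distance between board_long and tray below 0.015 m and z of board_long in the frame of tray between 0.004 and 0.012 m and horizontal distance between board_short and board_long below 0.012 m and z of board_short in the frame of board_long between 0.01 and 0.018 m and angle between the x axis of board_long and the x axis of tray, either way round below 0.2 rad and angle between the x axis of board_short and the x axis of board_long, either way round below 0.2 rad and distance of each of sugar_pot, cup_a, cup_b from where it was at the start of the episode below 0.03 m and angle between each of sugar_pot, cup_a, cup_b's own z axis and vertical below 0.2 rad); the robot touches nothing.
It fails at once if a low jar is dropped (faster than 0.6 m/s while the fingers are not on it) ((linear speed of jar_wide above 0.6 m/s and contact force between the fingers and jar_wide below 0.05 N) or (linear speed of jar_mid above 0.6 m/s and contact force between the fingers and jar_mid below 0.05 N) or (linear speed of jar_small above 0.6 m/s and contact force between the fingers and jar_small below 0.05 N)).
It fails at once if the sugar pot or a cup is toppled or pushed more than 30 mm (distance of any of sugar_pot, cup_a, cup_b from where it was at the start of the episode above 0.03 m or angle between any of sugar_pot, cup_a, cup_b's own z axis and vertical above 0.4 rad).
It also fails if it takes over 141 s, if anything falls off the work surface, if the arm or the gripper's body presses on something with over 40 N, if the wrist force passes 120 N, or if a joint passes its speed limit or range.

## Robot

A 7-joint arm with a two-finger parallel gripper is mounted at the origin on the work surface. World frame = base frame: x ahead of the robot, y to its left, z up, the work surface at z = 0. Lengths are in m, angles in rad, forces in N, time in s.
With the tool pointing down it reaches from about 0.425 to 0.925 m from the base axis. Payload 6.8 kg.
Tool frame: the origin (TCP) lies on the centre line of the jaws, within the pads' length; the fingertips stand 14 mm ahead of it and the grasp point (between the pads) lies 5 mm behind it; z points along the fingers, y is the line along which they close (so a half turn about z gives the same grasp; the last joint's range is limited). The gripper opens to 85 mm and grips with 20 to 120 N. Pads are 22 mm wide; open, the fingers measure 114 mm over their backs; the gripper's body (76 mm by 85 mm) begins 54 mm behind the grasp point. The pads swing forward as they close: fully open they stand 13 mm farther back than shut.
Start: joints at [-1.331, 0.477, 0.022, 1.555, -0.011, 1.109, -0.083], TCP at [0.23, 0.635, 0.245] pointing down, gripper open.
Joint ranges: [-2.96, 2.96], [-0.34, 2.1], [-1.41, 1.46], [0.24, 2.44], [-1.37, 4.51], [0.17, 1.92], [-2.96, 2.96]. Speed limits (rad/s): [2.39, 2.39, 3.14, 3.14, 3.14, 3.14, 3.14].

## Interface

Orientations are given as a unit quaternion [w, x, y, z].
In Python, from station import bot gives the robot as it stands. The module is installed in compiled form; this text tells all that it offers.
- The arm moves only by the tool drive_tool, never from a script. Its argument "commands" is a list of rows, each an object with "hand": the opening, from 0 (shut) to 1 (fully open); "translation": the shift along the world's x, y, z in mm, a list of three; "angular": the turn, a rotation vector about the world's x, y, z in rad, a list of three. In form: [{"hand": hand, "translation": [tx, ty, tz], "angular": [ax, ay, az]}, ...]. A call has 1 to 12 rows; each row is the pose to reach, as a shift and turn from the pose commanded when the call began; what a row does not reach only later rows make up. A row lasts 1/8 s, in which the tool goes at most 62.5 mm and 10.7 degrees, less where a joint would pass 70% of its speed; a pose out of reach is approached as far as the arm can. A call with a gripper value outside its range is refused whole. The fingers move at their own pace and stop on an object; "force" is the grip in N (left out, the last holds). Time passes only in rows, so rows that repeat a pose let the fingers close. It gives the time, the measured TCP pose, the force, the opening and the grip force at its end, in the units of the state.
- bot.get_obs(): the state, without advancing time (a new reading comes with each control period).
- bot.read_camera(name): name is "side" or "top" or "wrist"; returns the picture (480x640x3 uint8, red, green, blue); there is no depth.
- bot.camera_model(name): a dict with "fx", "fy", "cx", "cy" (pixels), "view" (4x4, takes a point from world to camera coordinates). Camera axes: x right, y up, looking along -z (the intrinsics and any distortion apply to the point x, -y, -z); pixel columns grow to the right and rows downward; lengths in m; the calibration is good to about 2 mm. A picture is of the moment at which its call begins: read the wrist's pose just before it. camera_model takes no time and is no camera call; for the wrist camera it gives the pose at the moment of the call.
- bot.hand_in(): hands the job in; it is judged then, once.
Trained networks look in the newest picture that a camera, given by its name, has taken for a name from the list of things; names that differ only in an ending like _2 or _b are one class to them, and where a whole thing is asked for, a point or a joint stands for the part that bears it (a point fixed in the world has none). Each returns a list of dicts, best first, with "score" (0 to 1); they miss things now and then, are a little off and sometimes report something else, mostly with a low value. They report only what shows in the picture. A call takes as long as a camera call.
- bot.find_in(camera, query): "position" ([column, row] in pixels, amid what is visible of it).
- bot.outline_of(camera, query): "pixels" (480x640 bool, what is visible of it) and "position" ([column, row] in pixels, amid what is visible of it).
The state is a dict: "t": time; "q": joint angles; "joint_vel": joint speeds; "joint_torque": joint torques, N m; "eef_pos": TCP position; "tool_rot": TCP orientation; "contact_force": force on the tool from outside, world axes, zero at the start; "torque": the same for the moment, N m; "gripper_width": opening from 0.0 (shut) to 1.0 (fully open); "grasp_force": force on a finger pad.
Only numpy, scipy, OpenCV 4.12 (cv2) and the standard library are available. Lean on these libraries where they do the work, as an engineer would, in place of code of your own. Each camera call takes 0.05 s, during which the arm holds its last target. There are 200 camera calls.

## Working session

There is one attempt and no reset: what is moved stays moved. The work goes in short steps, Python scripts to look and compute and a tool call to move; the robot and the scene stay as the last step left them, time stands still between calls to the robot, and variables do not carry over. Pictures are saved under pics/ and viewed, at most 14 in all, crops included, and the job is handed in when it is done.

Besides the shell and the picture viewer there is one more tool, called after ">>>" as name(argument=value, ...), one argument or row to a line, values as JSON. drive_tool: Moves the arm, as the interface text tells. Its arguments: {"type":"object","properties":{"commands":{"type":"array","items":{"type":"object","properties":{"hand":{"type":"number"},"translation":{"type":"array","items":{"type":"number"}},"angular":{"type":"array","items":{"type":"number"}}}}},"force":{"type":"number"}},"required":["commands"]}

```bash
mkdir -p pics
cat > h.py <<'E'
import numpy as np, cv2
from station import bot
def cam(n):
    m=bot.camera_model(n); V=np.array(m['view']); return m,V
def pix2w(n,px,z,mv=None):
    m,V=mv or cam(n)
    d=np.array([(px[0]-m['cx'])/m['fx'],-(px[1]-m['cy'])/m['fy'],-1.0])
    R=V[:3,:3];c=-R.T@V[:3,3];w=R.T@d
    return c+w*(z-c[2])/w[2]
def w2pix(n,p,mv=None):
    m,V=mv or cam(n); q=V[:3,:3]@np.asarray(p)+V[:3,3]
    return np.array([m['cx']+m['fx']*q[0]/-q[2], m['cy']+m['fy']*-q[1]/-q[2]])
def save(n,f):
    im=bot.read_camera(n); cv2.imwrite('pics/'+f,im[:,:,::-1]); return im
E
python3 - <<'E'
from h import *
import pickle
out={}
for n in ['top','side']:
    save(n,n+'0.png'); m,V=cam(n); print(n,{k:v for k,v in m.items() if k!='view'},'campos',-V[:3,:3].T@V[:3,3])
    for q in ['jar_wide','jar_mid','jar_small','board_long','board_short','trivet','tray','sugar_pot','cup_a','cup_b']:
        r=bot.outline_of(n,q); out[n,q]=r
        print(q,[(round(d['score'],2),np.round(d['position']).tolist(),int(d['pixels'].sum())) for d in r[:3]])
pickle.dump(out,open('o0.pkl','wb'))
s=bot.get_obs(); print(s['t'],s['eef_pos'],s['tool_rot'],s['gripper_width'])
E
```

```text
top {'fx': 557.5865524222809, 'fy': 557.5865524222809, 'cx': 326.3005270760913, 'cy': 242.05523915749254} campos [0.43503315 0.01161187 1.1840987 ]
jar_wide [(0.68, [498.0, 286.0], 447)]
jar_mid [(0.73, [241.0, 214.0], 193)]
jar_small [(0.85, [139.0, 280.0], 482)]
board_long [(0.79, [509.0, 285.0], 933)]
board_short [(0.91, [231.0, 210.0], 572)]
trivet [(0.85, [308.0, 286.0], 2600)]
tray [(0.62, [406.0, 214.0], 2163), (0.55, [411.0, 308.0], 688)]
sugar_pot [(0.75, [326.0, 167.0], 1233)]
cup_a [(0.77, [227.0, 309.0], 651), (0.71, [410.0, 308.0], 696)]
cup_b [(0.77, [227.0, 309.0], 651), (0.71, [410.0, 308.0], 696)]
side {'fx': 473.12805393004123, 'fy': 473.12805393004123, 'cx': 319.0747725229757, 'cy': 242.70889389165052} campos [0.35666359 0.7876756  0.73585839]
jar_wide [(0.76, [388.0, 187.0], 369)]
jar_mid [(0.95, [273.0, 318.0], 433)]
jar_small [(0.75, [313.0, 409.0], 852), (0.44, [370.0, 335.0], 963)]
board_long [(0.71, [393.0, 174.0], 397), (0.23, [271.0, 319.0], 481)]
board_short []
trivet [(0.79, [361.0, 282.0], 1718)]
tray [(0.64, [316.0, 219.0], 1020), (0.56, [359.0, 284.0], 1761)]
sugar_pot [(0.9, [261.0, 244.0], 1032), (0.45, [392.0, 174.0], 411)]
cup_a [(0.87, [370.0, 337.0], 900), (0.64, [396.0, 224.0], 572)]
cup_b [(0.87, [370.0, 337.0], 900), (0.64, [396.0, 224.0], 572)]
1.1 [0.23004732 0.63460266 0.24531013] [1.12068865e-06 1.73023592e-01 9.84917680e-01 1.92275674e-05] 1.0029686508102655
```

View pics/top0.png

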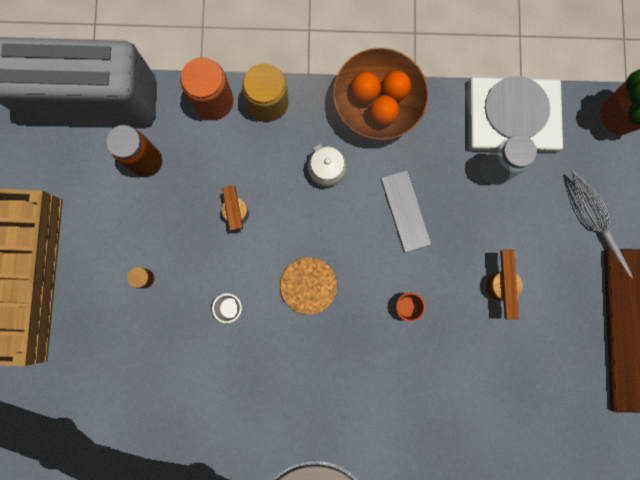

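View pics/side0.png

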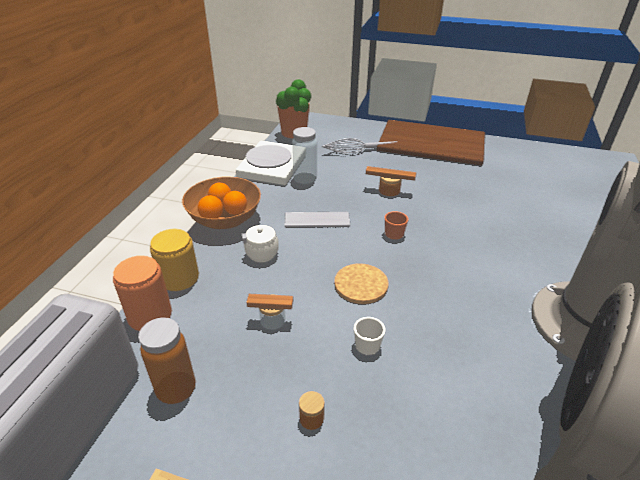

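```bash
cat > m.py <<'E'
from h import *
import pickle
o=pickle.load(open('o0.pkl','rb'))
mv=cam('top')
def rect(q,z,i=0):
    p=o['top',q][i]['pixels'].astype(np.uint8)
    c,_=cv2.findContours(p,0,1); c=max(c,key=cv2.contourArea).reshape(-1,2)
    W=np.array([pix2w('top',x,z,mv)[:2] for x in c])*1000
    r=cv2.minAreaRect(W.astype(np.float32)); b=cv2.boxPoints(r)
    e=b[1]-b[0];f=b[2]-b[1]; l=e if np.linalg.norm(e)>np.linalg.norm(f) else f
    return r, np.arctan2(l[1],l[0])
for q,z in [('board_long',.064),('board_short',.064),('tray',.008),('trivet',.012),('jar_small',.05),('jar_wide',.05),('jar_mid',.05),('sugar_pot',.06),('cup_a',.05)]:
    r,a=rect(q,z); print(q,np.round(r[0],1),np.round(r[1],1),'ang',round(a,3))
r,a=rect('cup_a',.05,1);print('cup_b',r)
E
python3 m.py
```

```text
board_long [ 488.1 -383.2] [139.5  30.5] ang 0.058
board_short [632.9 178.8] [90.6 26.8] ang 0.221
tray [ 643.2 -183.7] [169.7  62.8] ang 0.303
trivet [479.   22.5] [119.2 117.4] ang 0.018
jar_small [488.6 360.1] [40.3 54.5] ang -1.553
jar_wide [ 484.1 -357.8] [32.9 55.3] ang -0.018
jar_mid [630.9 156.5] [47.1 16. ] ang 0.228
sugar_pot [726.7 -12.2] [82.3 78.5] ang 0.02
cup_a [430.4 184.2] [53.9 56.3] ang -1.554
cup_b ((440.283935546875, -185.42556762695312), (58.61619567871094, 57.0496940612793), 0.08239063620567322)
```

Top view: long board at px (509,285) on the wide jar, short board at (231,210), tray at (406,213) and trivet at (308,286). The small jar is at (139,278), the cups at (227,309) and (410,308), and the sugar pot at (326,167). The side view shows both boards seated on their jars, and the networks agree with both pictures. I'll start with the long board.

>>> drive_tool(
  commands=[
    {"hand":1,"translation":[330,-485,0],"angular":[0,0,-1.8]},
    {"hand":1,"translation":[330,-485,0],"angular":[0,0,-1.8]},
    {"hand":1,"translation":[330,-485,0],"angular":[0,0,-1.8]},
    {"hand":1,"translation":[330,-485,0],"angular":[0,0,-1.8]},
    {"hand":1,"translation":[330,-485,0],"angular":[0,0,-1.8]},
    {"hand":1,"translation":[330,-485,0],"angular":[0,0,-1.8]},
    {"hand":1,"translation":[330,-485,0],"angular":[0,0,-1.8]},
    {"hand":1,"translation":[330,-485,0],"angular":[0,0,-1.8]},
    {"hand":1,"translation":[330,-485,0],"angular":[0,0,-1.8]},
    {"hand":1,"translation":[330,-485,0],"angular":[0,0,-1.8]},
    {"hand":1,"translation":[330,-485,0],"angular":[0,0,-1.8]},
  ],
  force=40,
)

```text
t: 2.48
eef_pos: [0.561, 0.1472, 0.2455]
tool_rot: [0.001, 0.88, 0.475, 0.0]
contact_force: [0.2, 0.5, 0.2]
gripper_width: 1.001
grasp_force: 0.0
```

>>> drive_tool(
  commands=[
    {"hand":1,"translation":[-72,-535,-75],"angular":[0,0,-0.936]},
    {"hand":1,"translation":[-72,-535,-75],"angular":[0,0,-0.936]},
    {"hand":1,"translation":[-72,-535,-75],"angular":[0,0,-0.936]},
    {"hand":1,"translation":[-72,-535,-75],"angular":[0,0,-0.936]},
    {"hand":1,"translation":[-72,-535,-75],"angular":[0,0,-0.936]},
    {"hand":1,"translation":[-72,-535,-75],"angular":[0,0,-0.936]},
    {"hand":1,"translation":[-72,-535,-75],"angular":[0,0,-0.936]},
    {"hand":1,"translation":[-72,-535,-75],"angular":[0,0,-0.936]},
    {"hand":1,"translation":[-72,-535,-75],"angular":[0,0,-0.936]},
    {"hand":1,"translation":[-72,-535,-75],"angular":[0,0,-0.936]},
    {"hand":1,"translation":[-72,-535,-75],"angular":[0,0,-0.936]},
    {"hand":1,"translation":[-72,-535,-75],"angular":[0,0,-0.936]},
  ],
)

```text
t: 3.98
eef_pos: [0.4894, -0.383, 0.1702]
tool_rot: [-0.001, 1.0, 0.031, 0.0]
contact_force: [-0.3, 0.7, -0.6]
gripper_width: 1.0
grasp_force: 0.0
```

```bash
cat >> h.py <<'E'
def state():
    s=bot.get_obs(); w,x,y,z=s['tool_rot']
    yd=np.array([2*(x*y-w*z),1-2*(x*x+z*z)]); zd=[2*(x*z+w*y),2*(y*z-w*x),1-2*(x*x+y*y)]
    print('t',round(s['t'],2),'pos',np.round(s['eef_pos']*np.array(1000),1),'yaw_y',round(np.arctan2(yd[1],yd[0]),3),'z',np.round(zd,3),'q7',round(s['q'][6],2),'w',round(s['gripper_width'],3),'gf',round(float(s['grasp_force']),1))
E
python3 - <<'E'
from h import *
state(); save('wrist','w1.png'); r=bot.outline_of('wrist','board_long'); print([(d['score'],d['position']) for d in r])
mv=cam('wrist'); s=bot.get_obs(); print(mv[0]['fx'], -mv[1][:3,:3].T@mv[1][:3,3])
for d in r[:1]:
    c,_=cv2.findContours(d['pixels'].astype(np.uint8),0,1); c=max(c,key=cv2.contourArea).reshape(-1,2)
    W=np.array([pix2w('wrist',x,.064,mv)[:2] for x in c])*1000
    print(cv2.minAreaRect(W.astype(np.float32)))
E
```

```text
t 3.98 pos [ 489.4 -383.   170.2] yaw_y -1.509 z [ 0.001  0.001 -1.   ] q7 -0.53 w 1.0 gf 0.0
[(0.68, [327.2, 232.4])]
383.90981225370604 [ 0.56168342 -0.37850352  0.29885291]
((489.0874938964844, -385.8746337890625), (139.27137756347656, 26.44301986694336), 2.8726303577423096)
```

View pics/w1.png

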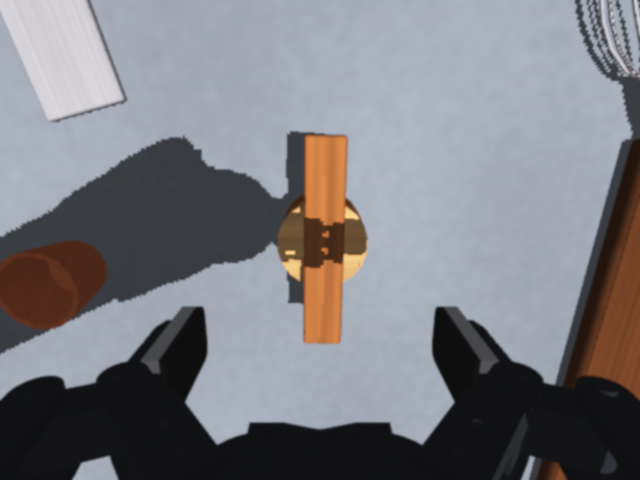

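The wrist view shows the long board centred at px (325,238) on the amber jar, and the network's rectangle agrees. Next I descend and grip with the tips just above the lid.

>>> drive_tool(
  commands=[
    {"hand":0.6,"translation":[0,-3,-50],"angular":[0,0,-0.01]},
    {"hand":0.6,"translation":[0,-3,-80],"angular":[0,0,-0.01]},
    {"hand":0.6,"translation":[0,-3,-95],"angular":[0,0,-0.01]},
    {"hand":0.6,"translation":[0,-3,-103],"angular":[0,0,-0.01]},
    {"hand":0.1,"translation":[0,-3,-103],"angular":[0,0,-0.01]},
    {"hand":0.1,"translation":[0,-3,-103],"angular":[0,0,-0.01]},
    {"hand":0.1,"translation":[0,-3,-103],"angular":[0,0,-0.01]},
    {"hand":0.1,"translation":[0,-3,-103],"angular":[0,0,-0.01]},
    {"hand":0.1,"translation":[0,-3,-103],"angular":[0,0,-0.01]},
    {"hand":0.1,"translation":[0,-3,-103],"angular":[0,0,-0.01]},
  ],
  force=40,
)

```text
t: 5.32
eef_pos: [0.4886, -0.3889, 0.0684]
tool_rot: [0.0, 1.0, 0.024, 0.001]
contact_force: [-0.3, 0.3, 6.6]
gripper_width: 0.287
grasp_force: 40.3
```

>>> drive_tool(
  commands=[
    {"hand":0.1,"translation":[0,0,30],"angular":[0,0,0]},
    {"hand":0.1,"translation":[0,0,60],"angular":[0,0,0]},
    {"hand":0.1,"translation":[50,66,60],"angular":[0,0,0.09]},
    {"hand":0.1,"translation":[90,119,60],"angular":[0,0,0.17]},
    {"hand":0.1,"translation":[130,171,60],"angular":[0,0,0.253]},
    {"hand":0.1,"translation":[155,204,40],"angular":[0,0,0.253]},
    {"hand":0.1,"translation":[155,204,10],"angular":[0,0,0.253]},
    {"hand":0.1,"translation":[155,204,0],"angular":[0,0,0.253]},
  ],
)

```text
t: 6.32
eef_pos: [0.6422, -0.1825, 0.0651]
tool_rot: [-0.001, 0.989, 0.151, -0.002]
contact_force: [-0.8, -0.7, -0.9]
gripper_width: 0.291
grasp_force: 39.6
```

Run:
```python
from h import *
state(); save('wrist','w2.png'); mv=cam('wrist')
def rc(q,z):
  r=bot.outline_of('wrist',q)
  for d in r[:1]:
    c,_=cv2.findContours(d['pixels'].astype(np.uint8),0,1); c=max(c,key=cv2.contourArea).reshape(-1,2)
    W=np.array([pix2w('wrist',x,z,mv)[:2] for x in c])*1000
    print(q,d['score'],cv2.minAreaRect(W.astype(np.float32)))
rc('board_long',.064);rc('tray',.008)
```

```text
t 6.33 pos [ 642.2 -182.5   65.1] yaw_y -1.268 z [-0.004  0.001 -1.   ] q7 -0.64 w 0.291 gf 39.6
board_long 0.93 ((653.2396240234375, -180.19821166992188), (116.9554214477539, 25.525922775268555), 17.237041473388672)
tray 0.79 ((675.2821655273438, -174.17156982421875), (103.56456756591797, 60.26198196411133), 17.894948959350586)
```

View pics/w2.png

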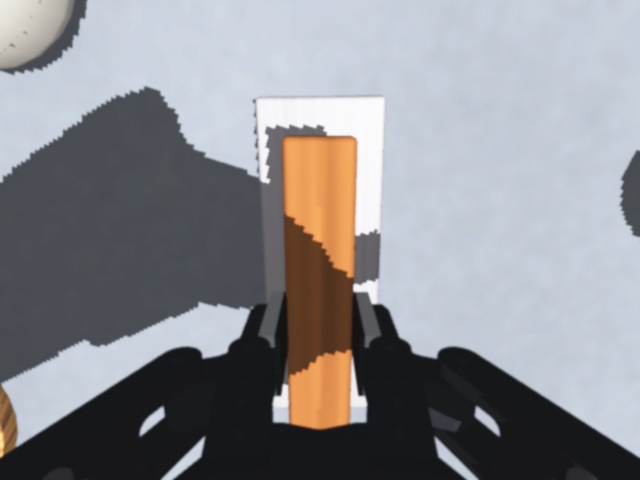

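The board is held level along the tray axis (board at px (320,250), tray edges 258 to 382). Next I lower and release it.

>>> drive_tool(
  commands=[
    {"hand":0.1,"translation":[0,-1,-15],"angular":[0,0,0.01]},
    {"hand":0.1,"translation":[0,-1,-28],"angular":[0,0,0.01]},
    {"hand":0.1,"translation":[0,-1,-36],"angular":[0,0,0.01]},
    {"hand":0.1,"translation":[0,-1,-40],"angular":[0,0,0.01]},
    {"hand":0.1,"translation":[0,-1,-40],"angular":[0,0,0.01]},
    {"hand":0.5,"translation":[0,-1,-40],"angular":[0,0,0.01]},
    {"hand":0.5,"translation":[0,-1,-40],"angular":[0,0,0.01]},
    {"hand":0.5,"translation":[0,-1,-40],"angular":[0,0,0.01]},
    {"hand":0.5,"translation":[0,-1,-10],"angular":[0,0,0.01]},
    {"hand":0.5,"translation":[0,-1,40],"angular":[0,0,0.01]},
    {"hand":0.6,"translation":[0,-1,95],"angular":[0,0,0.01]},
    {"hand":0.6,"translation":[0,-1,100],"angular":[0,0,0.01]},
  ],
)

```text
t: 7.98
eef_pos: [0.6454, -0.1868, 0.1721]
tool_rot: [0.001, 0.988, 0.155, 0.004]
contact_force: [-0.6, -0.2, 0.1]
gripper_width: 0.599
grasp_force: 0.0
```

```bash
cat >> h.py <<'E'
def rc(cam_,q,z,mv,k=1):
  r=bot.outline_of(cam_,q)
  for d in r[:k]:
    c,_=cv2.findContours(d['pixels'].astype(np.uint8),0,1); c=max(c,key=cv2.contourArea).reshape(-1,2)
    W=(np.array([pix2w(cam_,x,z,mv)[:2] for x in c])*1000).astype(np.float32)
    r_=cv2.minAreaRect(W); b=cv2.boxPoints(r_); e=b[1]-b[0];f=b[2]-b[1]; l=e if np.linalg.norm(e)>np.linalg.norm(f) else f
    print(cam_,q,round(d['score'],2),'c',np.round(r_[0],1),'size',np.round(r_[1],1),'ang',round(float(np.arctan(l[1]/l[0])),3),'circ',np.round(np.r_[cv2.minEnclosingCircle(W)[0],cv2.minEnclosingCircle(W)[1]],1))
E
python3 - <<'E'
from h import *
state(); save('wrist','w3.png'); mv=cam('wrist')
rc('wrist','board_long',.022,mv);rc('wrist','tray',.008,mv)
save('top','t3.png'); mv=cam('top')
rc('top','jar_wide',.05,mv); rc('top','board_short',.064,mv)
E
```

```text
t 7.97 pos [ 645.4 -186.8  172.1] yaw_y -1.26 z [ 0.008 -0.002 -1.   ] q7 -0.69 w 0.599 gf 0.0
wrist board_long 0.82 c [ 642.9 -184.1] size [138.3  25.6] ang 0.311 circ [ 643.  -184.5   69.8]
top jar_wide 0.87 c [ 486.1 -378.4] size [59.2 74.8] ang -1.554 circ [ 484.  -378.5   38.1]
top board_short 0.73 c [633.4 178.4] size [89.  28.2] ang 0.23 circ [633.7 177.1  44.9]
```

>>> drive_tool(
  commands=[
    {"hand":0.6,"translation":[-10,364,0],"angular":[0,0,-0.085]},
    {"hand":0.6,"translation":[-10,364,0],"angular":[0,0,-0.085]},
    {"hand":0.6,"translation":[-10,364,0],"angular":[0,0,-0.085]},
    {"hand":0.6,"translation":[-10,364,0],"angular":[0,0,-0.085]},
    {"hand":0.6,"translation":[-10,364,0],"angular":[0,0,-0.085]},
    {"hand":0.6,"translation":[-10,364,0],"angular":[0,0,-0.085]},
    {"hand":0.6,"translation":[-10,364,0],"angular":[0,0,-0.085]},
    {"hand":0.6,"translation":[-10,364,0],"angular":[0,0,-0.085]},
  ],
)

```text
t: 9.28
eef_pos: [0.6326, 0.1777, 0.1663]
tool_rot: [0.001, 0.994, 0.113, -0.001]
contact_force: [-0.3, -1.0, 0.7]
gripper_width: 0.601
grasp_force: 0.0
```

Run:
```python
from h import *
save('wrist','w4.png'); state(); mv=cam('wrist')
rc('wrist','board_short',.064,mv);rc('wrist','jar_mid',.05,mv)
```

```text
t 9.32 pos [632.9 176.6 166.7] yaw_y -1.347 z [-0.001 -0.002 -1.   ] q7 -1.31 w 0.602 gf 0.0
wrist board_short 0.72 c [635.1 180.4] size [90.4 25.9] ang 0.221 circ [635.2 179.9  46.2]
wrist jar_mid 0.86 c [640.  160.4] size [49.6 13.8] ang 0.22 circ [638.7 166.4  24.8]
```

>>> drive_tool(
  commands=[
    {"hand":0.6,"translation":[2,2,-50],"angular":[0,0,0]},
    {"hand":0.6,"translation":[2,2,-80],"angular":[0,0,0]},
    {"hand":0.6,"translation":[2,2,-93],"angular":[0,0,0]},
    {"hand":0.6,"translation":[2,2,-99],"angular":[0,0,0]},
    {"hand":0.1,"translation":[2,2,-99],"angular":[0,0,0]},
    {"hand":0.1,"translation":[2,2,-99],"angular":[0,0,0]},
    {"hand":0.1,"translation":[2,2,-99],"angular":[0,0,0]},
    {"hand":0.1,"translation":[2,2,-99],"angular":[0,0,0]},
    {"hand":0.1,"translation":[2,2,-99],"angular":[0,0,0]},
    {"hand":0.1,"translation":[2,2,-85],"angular":[0,0,0]},
    {"hand":0.1,"translation":[2,2,-40],"angular":[0,0,0]},
    {"hand":0.1,"translation":[2,2,-20],"angular":[0,0,0]},
  ],
)

```text
t: 10.92
eef_pos: [0.6362, 0.1806, 0.1502]
tool_rot: [-0.0, 0.994, 0.113, 0.002]
contact_force: [0.1, -0.0, -1.6]
gripper_width: 0.296
grasp_force: 39.4
```

Run:
```python
from h import *
save('wrist','w5.png'); state()
```

```text
t 10.97 pos [637.1 180.8 152. ] yaw_y -1.345 z [ 0.005  0.002 -1.   ] q7 -1.3 w 0.29 gf 39.4
```

View pics/w5.png

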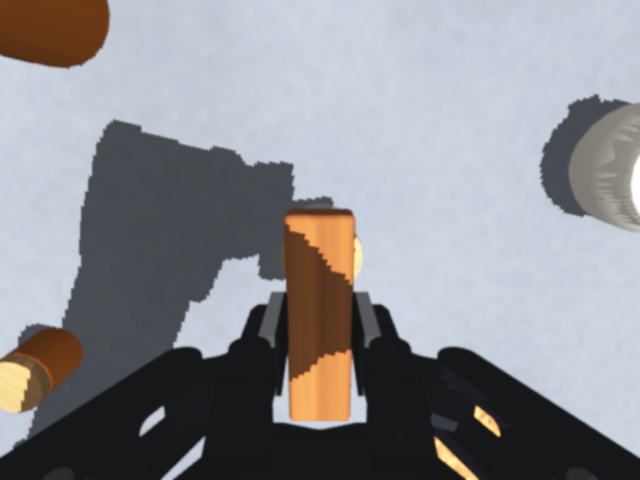

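The short board is held level and centred, running from px (320,210) to (320,420). Moving it over to the tray.

>>> drive_tool(
  commands=[
    {"hand":0.1,"translation":[8,-365,0],"angular":[0,0,0.088]},
    {"hand":0.1,"translation":[8,-365,0],"angular":[0,0,0.088]},
    {"hand":0.1,"translation":[8,-365,0],"angular":[0,0,0.088]},
    {"hand":0.1,"translation":[8,-365,0],"angular":[0,0,0.088]},
    {"hand":0.1,"translation":[8,-365,0],"angular":[0,0,0.088]},
    {"hand":0.1,"translation":[8,-365,0],"angular":[0,0,0.088]},
    {"hand":0.1,"translation":[8,-365,-10],"angular":[0,0,0.088]},
    {"hand":0.1,"translation":[8,-365,-50],"angular":[0,0,0.088]},
    {"hand":0.1,"translation":[8,-365,-85],"angular":[0,0,0.088]},
    {"hand":0.1,"translation":[8,-365,-92],"angular":[0,0,0.088]},
    {"hand":0.1,"translation":[8,-365,-92],"angular":[0,0,0.088]},
  ],
)

```text
t: 12.35
eef_pos: [0.643, -0.1838, 0.0552]
tool_rot: [-0.0, 0.988, 0.157, -0.0]
contact_force: [-0.0, -0.7, -0.3]
gripper_width: 0.292
grasp_force: 39.5
```

>>> drive_tool(
  commands=[
    {"hand":0.1,"translation":[0,0,-8],"angular":[0,0,0]},
    {"hand":0.1,"translation":[0,0,-14],"angular":[0,0,0]},
    {"hand":0.1,"translation":[0,0,-14],"angular":[0,0,0]},
    {"hand":0.5,"translation":[0,0,-14],"angular":[0,0,0]},
    {"hand":0.5,"translation":[0,0,-14],"angular":[0,0,0]},
    {"hand":0.5,"translation":[0,0,-14],"angular":[0,0,0]},
    {"hand":0.5,"translation":[0,0,10],"angular":[0,0,0]},
    {"hand":0.7,"translation":[0,0,60],"angular":[0,0,0]},
    {"hand":1,"translation":[0,0,110],"angular":[0,0,0]},
    {"hand":1,"translation":[0,0,110],"angular":[0,0,0]},
  ],
)

```text
t: 13.6
eef_pos: [0.6458, -0.1862, 0.1717]
tool_rot: [0.002, 0.988, 0.156, 0.005]
contact_force: [-0.4, 0.1, 0.2]
gripper_width: 1.0
grasp_force: 0.0
```

Run:
```python
from h import *
save('wrist','w6.png'); state(); mv=cam('wrist')
rc('wrist','board_short',.036,mv);rc('wrist','board_long',.022,mv);rc('wrist','tray',.008,mv)
save('top','t6.png'); mv=cam('top')
for q,z in [('jar_wide',.05),('jar_mid',.05),('jar_small',.05),('trivet',.012)]: rc('top',q,z,mv)
```

```text
t 13.65 pos [ 644.4 -185.1  168.9] yaw_y -1.257 z [ 0.005 -0.001 -1.   ] q7 -0.69 w 0.997 gf 0.0
wrist board_short 0.61 c [ 641.6 -183.1] size [89.  25.5] ang 0.315 circ [ 641.7 -183.3   45.6]
wrist board_long 0.76 c [ 694.8 -166.8] size [28.2 24.9] ang 0.315 circ [ 695.  -167.7   18.3]
wrist tray 0.67 c [ 643.8 -181.4] size [167.   59.7] ang 0.315 circ [ 643.4 -181.1   87.6]
top jar_wide 0.94 c [ 486.1 -378.4] size [59.2 74.6] ang -1.554 circ [ 484.  -378.5   37.6]
top jar_mid 0.77 c [629.4 174.1] size [57.4 47.8] ang 0.803 circ [629.5 175.3  29.7]
top jar_small 0.71 c [488.6 359.2] size [40.3 52.6] ang -1.553 circ [489.6 359.2  27.2]
top trivet 0.67 c [484.8  26.4] size [104.5 120.4] ang -0.813 circ [481.2  23.1  61.8]
```

View pics/w6.png

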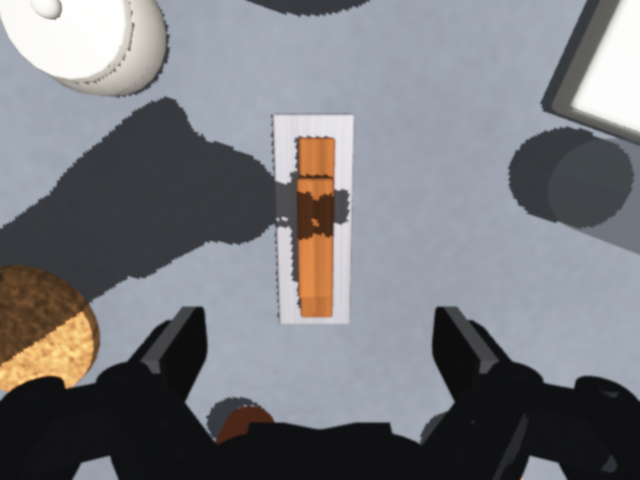

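Both boards are piled along the tray at px (315,215), centred. Next is the wide jar, with a check from above first.

>>> drive_tool(
  commands=[
    {"hand":1,"translation":[-156,-201,0],"angular":[0,0,0]},
    {"hand":1,"translation":[-156,-201,0],"angular":[0,0,0]},
    {"hand":1,"translation":[-156,-201,0],"angular":[0,0,0]},
    {"hand":1,"translation":[-156,-201,0],"angular":[0,0,0]},
    {"hand":1,"translation":[-156,-201,0],"angular":[0,0,0]},
    {"hand":1,"translation":[-156,-201,0],"angular":[0,0,0]},
  ],
)

```text
t: 14.8
eef_pos: [0.4868, -0.3856, 0.165]
tool_rot: [-0.0, 0.988, 0.156, -0.0]
contact_force: [0.4, 0.8, 0.7]
gripper_width: 1.001
grasp_force: 0.0
```

```bash
cat >> h.py <<'E'
def jar(q,z,r,cam_='wrist'):
    # fit lid circle of known radius r at height z: silhouette = hull of top disc and (shrunken) base disc
    from scipy.optimize import least_squares
    mv=cam(cam_); d=bot.outline_of(cam_,q)[0]
    c,_=cv2.findContours(d['pixels'].astype(np.uint8),0,1); c=max(c,key=cv2.contourArea).reshape(-1,2).astype(float)
    t=np.linspace(0,2*np.pi,60,endpoint=False)
    def res(p):
        P=[w2pix(cam_,[p[0]+r*np.cos(a),p[1]+r*np.sin(a),h],mv) for h in (z,z-.05) for a in t]
        H=cv2.convexHull(np.array(P,np.float32))
        return [cv2.pointPolygonTest(H,(float(x[0]),float(x[1])),True) for x in c]
    p0=pix2w(cam_,d['position'],z-.01,mv)[:2]
    s=least_squares(res,p0,loss='soft_l1',diff_step=1e-3)
    print(cam_,q,round(d['score'],2),'xy',np.round(s.x*1000,1),'rms px',round(float(np.sqrt(np.mean(np.square(res(s.x))))),2))
E
python3 - <<'E'
from h import *
im=save('wrist','w7.png'); state(); jar('jar_wide',.05,.031); 
save('top','t7.png')
jar('jar_wide',.05,.031,'top');jar('jar_mid',.05,.026,'top');jar('jar_small',.05,.021,'top')
E
```

```text
t 14.85 pos [ 487.9 -384.4  164.9] yaw_y -1.256 z [ 0.     0.001 -1.   ] q7 -0.3 w 1.001 gf 0.0
wrist jar_wide 0.63 xy [ 487.8 -383.1] rms px 0.94
top jar_wide 0.86 xy [ 484.5 -390. ] rms px 5.23
top jar_mid 0.68 xy [632.8 176.7] rms px 1.16
top jar_small 0.88 xy [489.9 366.8] rms px 0.78
```

View pics/w7.png

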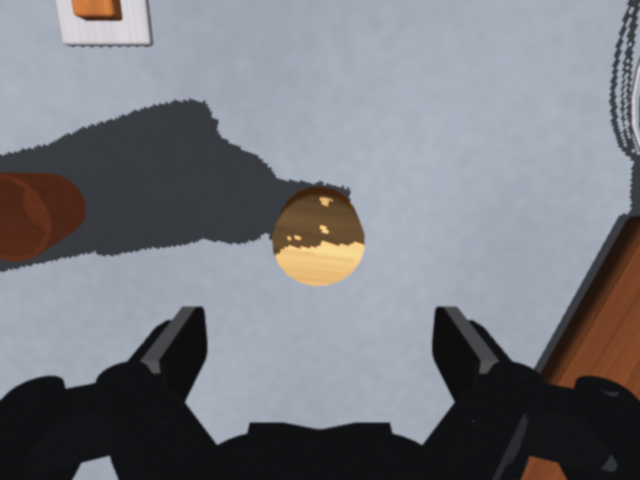

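The wide jar's lid is at px (319,240), centred between the jaws, and the fit agrees.

>>> drive_tool(
  commands=[
    {"hand":1,"translation":[1,1,-60],"angular":[0,0,0]},
    {"hand":1,"translation":[1,1,-100],"angular":[0,0,0]},
    {"hand":1,"translation":[1,1,-125],"angular":[0,0,0]},
    {"hand":1,"translation":[1,1,-140],"angular":[0,0,0]},
    {"hand":1,"translation":[1,1,-140],"angular":[0,0,0]},
    {"hand":0.3,"translation":[1,1,-140],"angular":[0,0,0]},
    {"hand":0.3,"translation":[1,1,-140],"angular":[0,0,0]},
    {"hand":0.3,"translation":[1,1,-140],"angular":[0,0,0]},
    {"hand":0.3,"translation":[1,1,-140],"angular":[0,0,0]},
    {"hand":0.3,"translation":[1,1,-140],"angular":[0,0,0]},
  ],
  force=40,
)

```text
t: 16.35
eef_pos: [0.4889, -0.3851, 0.0268]
tool_rot: [0.001, 0.988, 0.156, 0.001]
contact_force: [-0.6, -0.0, 6.8]
gripper_width: 0.715
grasp_force: 44.1
```

>>> drive_tool(
  commands=[
    {"hand":0.3,"translation":[0,0,20],"angular":[0,0,0]},
    {"hand":0.3,"translation":[0,0,60],"angular":[0,0,0]},
    {"hand":0.3,"translation":[0,0,90],"angular":[0,0,0]},
    {"hand":0.3,"translation":[15,50,90],"angular":[0,0,0]},
    {"hand":0.3,"translation":[20,110,90],"angular":[0,0,0]},
    {"hand":0.3,"translation":[20,170,90],"angular":[0,0,0]},
    {"hand":0.3,"translation":[20,230,90],"angular":[0,0,0]},
    {"hand":0.3,"translation":[10,290,90],"angular":[0,0,0]},
    {"hand":0.3,"translation":[0,350,90],"angular":[0,0,0]},
    {"hand":0.3,"translation":[-8,390,90],"angular":[0,0,0]},
    {"hand":0.3,"translation":[-8,407,90],"angular":[0,0,0]},
    {"hand":0.3,"translation":[-8,407,90],"angular":[0,0,0]},
  ],
)

```text
t: 17.85
eef_pos: [0.4806, 0.0233, 0.1159]
tool_rot: [-0.0, 0.988, 0.157, 0.001]
contact_force: [-0.4, 0.4, -1.5]
gripper_width: 0.716
grasp_force: 44.2
```

Run:
```python
from h import *
save('wrist','w8.png'); state(); mv=cam('wrist'); rc('wrist','trivet',.012,mv); rc('wrist','jar_wide',.14,mv)
```

```text
t 17.9 pos [480.6  21.8 115.9] yaw_y -1.257 z [ 0.001 -0.    -1.   ] q7 -0.99 w 0.716 gf 44.2
wrist trivet 0.64 c [493.5  25.9] size [ 91.8 118.6] ang -1.257 circ [480.9  22.1  59.8]
wrist jar_wide 0.58 c [490.3  25.3] size [65.1 60.5] ang 0.314 circ [487.5  24.6  35.7]
```

View pics/w8.png

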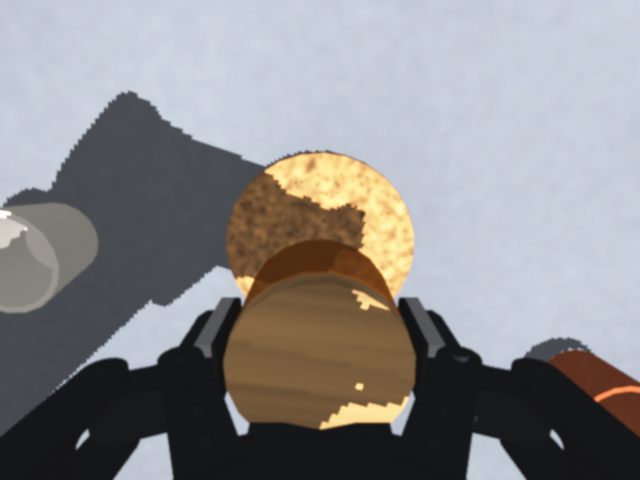

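The jar hangs upright above the trivet, whose circle is centred at px (320,240). Lowering it gently.

>>> drive_tool(
  commands=[
    {"hand":0.3,"translation":[0,0,-30],"angular":[0,0,0]},
    {"hand":0.3,"translation":[0,0,-55],"angular":[0,0,0]},
    {"hand":0.3,"translation":[0,0,-68],"angular":[0,0,0]},
    {"hand":0.3,"translation":[0,0,-74],"angular":[0,0,0]},
    {"hand":0.3,"translation":[0,0,-77],"angular":[0,0,0]},
    {"hand":0.3,"translation":[0,0,-78],"angular":[0,0,0]},
    {"hand":0.3,"translation":[0,0,-78],"angular":[0,0,0]},
  ],
)

```text
t: 18.88
eef_pos: [0.4805, 0.0221, 0.0387]
tool_rot: [-0.0, 0.988, 0.156, 0.001]
contact_force: [-4.0, -1.1, 10.9]
gripper_width: 0.718
grasp_force: 45.6
```

>>> drive_tool(
  commands=[
    {"hand":0.85,"translation":[0,0,0],"angular":[0,0,0]},
    {"hand":1,"translation":[0,0,0],"angular":[0,0,0]},
    {"hand":1,"translation":[0,0,0],"angular":[0,0,0]},
    {"hand":1,"translation":[0,0,40],"angular":[0,0,0]},
    {"hand":1,"translation":[0,0,90],"angular":[0,0,0]},
    {"hand":1,"translation":[0,0,130],"angular":[0,0,0]},
    {"hand":1,"translation":[0,0,130],"angular":[0,0,0]},
    {"hand":1,"translation":[0,0,130],"angular":[0,0,0]},
  ],
)

```text
t: 19.88
eef_pos: [0.4796, 0.023, 0.1669]
tool_rot: [-0.0, 0.988, 0.157, -0.0]
contact_force: [-0.1, -0.6, -0.4]
gripper_width: 1.001
grasp_force: 0.0
```

Run:
```python
from h import *
save('wrist','w9.png'); state(); jar('jar_wide',.062,.031)
mv=cam('wrist'); rc('wrist','trivet',.012,mv)
```

```text
t 19.93 pos [479.3  22.8 166.5] yaw_y -1.257 z [-0.002 -0.    -1.   ] q7 -1.07 w 0.999 gf 0.0
wrist jar_wide 0.61 xy [478.4  21.6] rms px 1.42
wrist trivet 0.58 c [480.3  22.9] size [118.2 118.2] ang -0.035 circ [480.   22.6  59.7]
```

View pics/w9.png

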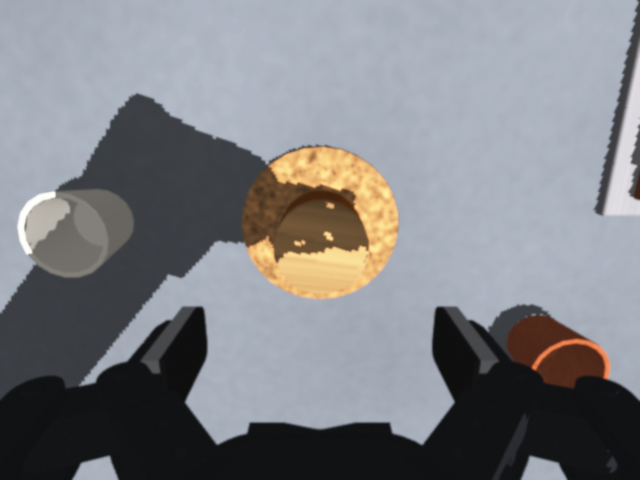

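The wide jar stands in the middle of the trivet (lid px (321,245), trivet (320,222)). Next is the middle jar.

>>> drive_tool(
  commands=[
    {"hand":1,"translation":[153,155,0],"angular":[0,0,0]},
    {"hand":1,"translation":[153,155,0],"angular":[0,0,0]},
    {"hand":1,"translation":[153,155,0],"angular":[0,0,0]},
    {"hand":1,"translation":[153,155,0],"angular":[0,0,0]},
    {"hand":1,"translation":[153,155,0],"angular":[0,0,0]},
    {"hand":1,"translation":[153,155,0],"angular":[0,0,0]},
  ],
)

```text
t: 20.78
eef_pos: [0.6322, 0.1761, 0.1662]
tool_rot: [0.001, 0.988, 0.156, -0.001]
contact_force: [0.4, 0.1, 0.2]
gripper_width: 1.0
grasp_force: 0.0
```

Run:
```python
from h import *
save('wrist','w10.png'); state(); jar('jar_mid',.05,.026)
mv=cam('wrist'); rc('wrist','jar_mid',.05,mv)
```

```text
t 20.82 pos [632.1 175.9 166.6] yaw_y -1.259 z [-0.002 -0.001 -1.   ] q7 -1.22 w 0.999 gf 0.0
wrist jar_mid 0.76 xy [632.  178.6] rms px 0.93
wrist jar_mid 0.76 c [636. 180.] size [58.4 51.4] ang 0.313 circ [635.8 179.7  29.6]
```

View pics/w10.png

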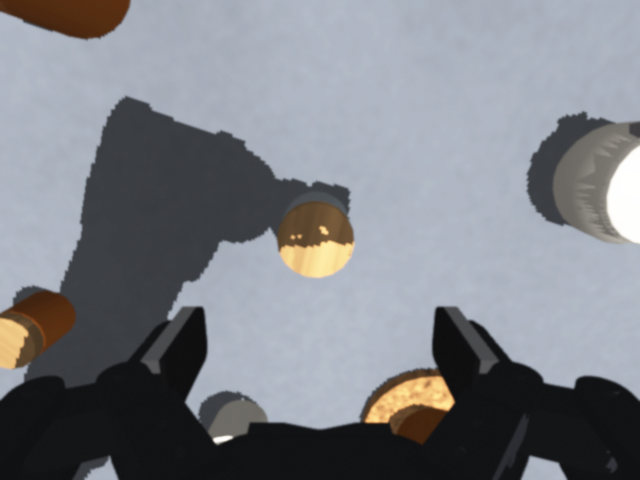

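The clear middle jar's lid is at px (316,240), close to centred.

>>> drive_tool(
  commands=[
    {"hand":1,"translation":[-1,1,-60],"angular":[0,0,0]},
    {"hand":1,"translation":[-1,1,-100],"angular":[0,0,0]},
    {"hand":1,"translation":[-1,1,-125],"angular":[0,0,0]},
    {"hand":0.8,"translation":[-1,1,-142],"angular":[0,0,0]},
    {"hand":0.8,"translation":[-1,1,-142],"angular":[0,0,0]},
    {"hand":0.2,"translation":[-1,1,-142],"angular":[0,0,0]},
    {"hand":0.2,"translation":[-1,1,-142],"angular":[0,0,0]},
    {"hand":0.2,"translation":[-1,1,-142],"angular":[0,0,0]},
    {"hand":0.2,"translation":[-1,1,-142],"angular":[0,0,0]},
    {"hand":0.2,"translation":[-1,1,-142],"angular":[0,0,0]},
    {"hand":0.2,"translation":[-1,1,-142],"angular":[0,0,0]},
  ],
  force=40,
)

```text
t: 22.3
eef_pos: [0.633, 0.1787, 0.0267]
tool_rot: [-0.0, 0.988, 0.156, 0.001]
contact_force: [-1.8, 0.0, 6.6]
gripper_width: 0.597
grasp_force: 42.4
```

>>> drive_tool(
  commands=[
    {"hand":0.2,"translation":[0,0,20],"angular":[0,0,0]},
    {"hand":0.2,"translation":[0,0,70],"angular":[0,0,0]},
    {"hand":0.2,"translation":[0,0,110],"angular":[0,0,0]},
    {"hand":0.2,"translation":[-38,-38,110],"angular":[0,0,0]},
    {"hand":0.2,"translation":[-78,-79,110],"angular":[0,0,0]},
    {"hand":0.2,"translation":[-116,-119,110],"angular":[0,0,0]},
    {"hand":0.2,"translation":[-140,-143,110],"angular":[0,0,0]},
    {"hand":0.2,"translation":[-153,-156,110],"angular":[0,0,0]},
    {"hand":0.2,"translation":[-153,-156,90],"angular":[0,0,0]},
    {"hand":0.2,"translation":[-153,-156,80],"angular":[0,0,0]},
    {"hand":0.2,"translation":[-153,-156,80],"angular":[0,0,0]},
  ],
)

```text
t: 23.68
eef_pos: [0.4792, 0.023, 0.105]
tool_rot: [0.0, 0.988, 0.157, -0.0]
contact_force: [0.6, 0.7, -1.8]
gripper_width: 0.604
grasp_force: 42.6
```

Run:
```python
from h import *
im=save('wrist','w11.png'); state()
im=save('side','s11.png'); cv2.imwrite('pics/s11c.png',cv2.resize(im[180:340,260:460,::-1],None,fx=4,fy=4,interpolation=3)[:600])
s=bot.get_obs(); print(s['contact_force'])
```

```text
t 23.73 pos [479.5  22.9 105.4] yaw_y -1.256 z [-0. -0. -1.] q7 -0.96 w 0.602 gf 42.6
[-0.36683383 -0.14609924 -3.20168627]
```

View pics/s11c.png

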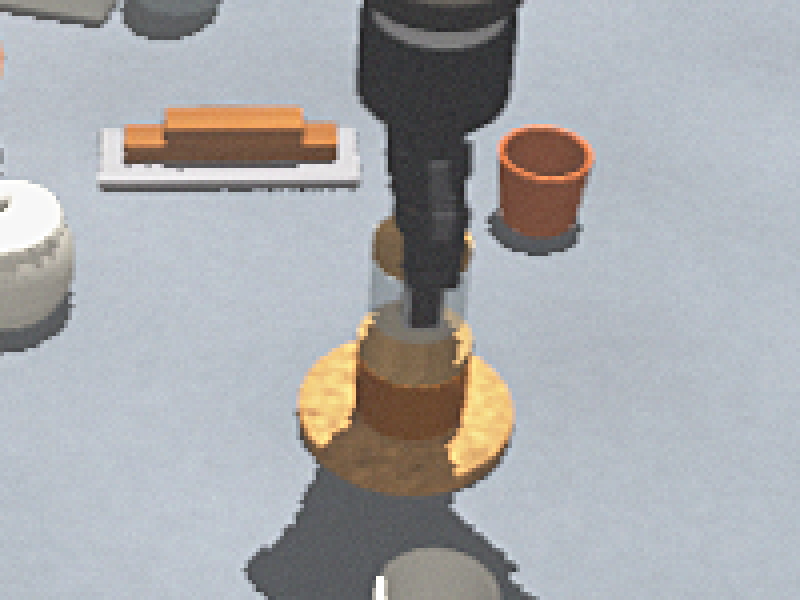

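The middle jar is held upright right above the wide jar (crop px (420,270) over (413,380)). Lowering it slowly, then checking contact.

>>> drive_tool(
  commands=[
    {"hand":0.2,"translation":[0,-1,-8],"angular":[0,0,0]},
    {"hand":0.2,"translation":[0,-1,-14],"angular":[0,0,0]},
    {"hand":0.2,"translation":[0,-1,-17],"angular":[0,0,0]},
    {"hand":0.2,"translation":[0,-1,-18],"angular":[0,0,0]},
    {"hand":0.2,"translation":[0,-1,-18.5],"angular":[0,0,0]},
    {"hand":0.2,"translation":[0,-1,-18.5],"angular":[0,0,0]},
  ],
)

```text
t: 24.52
eef_pos: [0.479, 0.0215, 0.0886]
tool_rot: [-0.001, 0.988, 0.156, -0.0]
contact_force: [-10.3, 0.5, 31.7]
gripper_width: 0.596
grasp_force: 46.0
```

>>> drive_tool(
  commands=[
    {"hand":0.2,"translation":[0,0,1],"angular":[0,0,0]},
    {"hand":0.2,"translation":[0,0,1.5],"angular":[0,0,0]},
  ],
)

```text
t: 24.78
eef_pos: [0.4789, 0.0216, 0.0887]
tool_rot: [-0.0, 0.988, 0.156, -0.0]
contact_force: [-2.9, -0.0, 1.8]
gripper_width: 0.599
grasp_force: 43.1
```

>>> drive_tool(
  commands=[
    {"hand":0.75,"translation":[0,0,0],"angular":[0,0,0]},
    {"hand":0.9,"translation":[0,0,0],"angular":[0,0,0]},
    {"hand":1,"translation":[0,0,0],"angular":[0,0,0]},
    {"hand":1,"translation":[0,0,0],"angular":[0,0,0]},
    {"hand":1,"translation":[0,0,20],"angular":[0,0,0]},
    {"hand":1,"translation":[0,0,60],"angular":[0,0,0]},
    {"hand":1,"translation":[0,0,110],"angular":[0,0,0]},
    {"hand":1,"translation":[0,0,130],"angular":[0,0,0]},
    {"hand":1,"translation":[0,0,130],"angular":[0,0,0]},
    {"hand":1,"translation":[0,0,130],"angular":[0,0,0]},
  ],
)

```text
t: 26.02
eef_pos: [0.4784, 0.0218, 0.2174]
tool_rot: [-0.0, 0.988, 0.156, -0.001]
contact_force: [-0.1, 0.3, -0.3]
gripper_width: 1.002
grasp_force: 0.0
```

Run:
```python
from h import *
im=save('wrist','w12.png'); state(); jar('jar_mid',.112,.026);jar('jar_wide',.062,.031)
im2=save('side','s12.png'); jar('jar_mid',.112,.026,'side')
c=cv2.resize(im2[180:340,260:460],(400,320)); cv2.imwrite('pics/c12.png',np.hstack([cv2.resize(im,(400,320)),c])[:,:,::-1])
```

```text
t 26.07 pos [478.3  21.6 217.2] yaw_y -1.257 z [-0.002 -0.001 -1.   ] q7 -1.15 w 1.001 gf 0.0
wrist jar_mid 0.86 xy [478.2  21.4] rms px 1.01
wrist jar_wide 0.65 xy [476.3  20.6] rms px 6.25
side jar_mid 0.55 xy [476.8  19.6] rms px 1.27
```

View pics/c12.png

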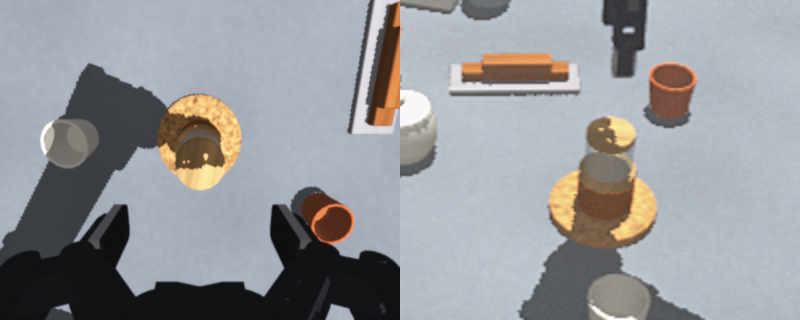

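The middle jar sits squarely on the wide one (side crop px (610,150) over (607,190)). On to the small jar.

>>> drive_tool(
  commands=[
    {"hand":1,"translation":[11,344,0],"angular":[0,0,0]},
    {"hand":1,"translation":[11,344,0],"angular":[0,0,0]},
    {"hand":1,"translation":[11,344,-50],"angular":[0,0,0]},
    {"hand":1,"translation":[11,344,-50],"angular":[0,0,0]},
    {"hand":1,"translation":[11,344,-50],"angular":[0,0,0]},
    {"hand":1,"translation":[11,344,-50],"angular":[0,0,0]},
    {"hand":1,"translation":[11,344,-50],"angular":[0,0,0]},
    {"hand":1,"translation":[11,344,-50],"angular":[0,0,0]},
  ],
)

```text
t: 27.28
eef_pos: [0.4902, 0.3644, 0.1678]
tool_rot: [0.001, 0.988, 0.156, -0.0]
contact_force: [-0.1, 0.1, 0.1]
gripper_width: 0.997
grasp_force: 0.0
```

Run:
```python
from h import *
im=save('wrist','w13.png'); state(); jar('jar_small',.05,.021)
```

```text
t 27.32 pos [490.5 363.9 168.2] yaw_y -1.259 z [ 0.    -0.001 -1.   ] q7 -1.6 w 0.998 gf 0.0
wrist jar_small 0.63 xy [489.8 367.9] rms px 1.03
```

>>> drive_tool(
  commands=[
    {"hand":1,"translation":[0,2,-60],"angular":[0,0,0]},
    {"hand":1,"translation":[0,2,-100],"angular":[0,0,0]},
    {"hand":0.8,"translation":[0,2,-125],"angular":[0,0,0]},
    {"hand":0.7,"translation":[0,2,-143],"angular":[0,0,0]},
    {"hand":0.7,"translation":[0,2,-143],"angular":[0,0,0]},
    {"hand":0.1,"translation":[0,2,-143],"angular":[0,0,0]},
    {"hand":0.1,"translation":[0,2,-143],"angular":[0,0,0]},
    {"hand":0.1,"translation":[0,2,-143],"angular":[0,0,0]},
    {"hand":0.1,"translation":[0,2,-143],"angular":[0,0,0]},
    {"hand":0.1,"translation":[0,2,-143],"angular":[0,0,0]},
    {"hand":0.1,"translation":[0,2,-143],"angular":[0,0,0]},
  ],
  force=40,
)

```text
t: 28.75
eef_pos: [0.491, 0.368, 0.0267]
tool_rot: [-0.001, 0.988, 0.156, 0.001]
contact_force: [-0.1, -0.8, 7.1]
gripper_width: 0.482
grasp_force: 40.9
```

>>> drive_tool(
  commands=[
    {"hand":0.1,"translation":[0,0,20],"angular":[0,0,0]},
    {"hand":0.1,"translation":[0,0,70],"angular":[0,0,0]},
    {"hand":0.1,"translation":[0,0,130],"angular":[0,0,0]},
    {"hand":0.1,"translation":[0,0,160],"angular":[0,0,0]},
    {"hand":0.1,"translation":[0,-50,160],"angular":[0,0,0]},
    {"hand":0.1,"translation":[-2,-110,160],"angular":[0,0,0]},
    {"hand":0.1,"translation":[-4,-170,160],"angular":[0,0,0]},
    {"hand":0.1,"translation":[-6,-230,160],"angular":[0,0,0]},
    {"hand":0.1,"translation":[-9,-285,160],"angular":[0,0,0]},
    {"hand":0.1,"translation":[-11,-330,160],"angular":[0,0,0]},
    {"hand":0.1,"translation":[-11,-346,155],"angular":[0,0,0]},
    {"hand":0.1,"translation":[-11,-346,140],"angular":[0,0,0]},
  ],
)

```text
t: 30.25
eef_pos: [0.4795, 0.0206, 0.1661]
tool_rot: [-0.001, 0.988, 0.155, 0.001]
contact_force: [-0.5, 0.9, -1.5]
gripper_width: 0.482
grasp_force: 40.9
```

Run:
```python
from h import *
im=save('wrist','w14.png'); state(); jar('jar_small',.05+.14,.021); jar('jar_small',.05+.14,.021,'side')
im2=bot.read_camera('side')
c=cv2.resize(im2[180:340,260:460],(400,320)); cv2.imwrite('pics/c14.png',np.hstack([cv2.resize(im,(400,320)),c])[:,:,::-1])
```

```text
t 30.3 pos [478.1  22.  163.8] yaw_y -1.257 z [-0.001  0.001 -1.   ] q7 -1.06 w 0.486 gf 40.9
wrist jar_small 0.69 xy [477.9  22.3] rms px 4.01
side jar_small 0.89 xy [459.3 458.3] rms px 5.52
```

View pics/c14.png

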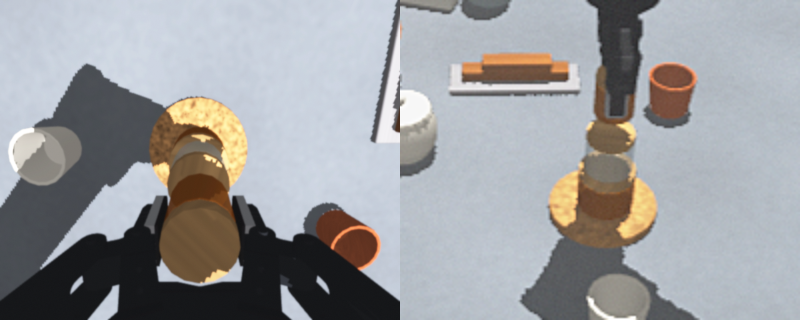

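The small jar is held upright over the tower (left crop column 200, side crop px (613,95) over (610,135)). Lowering it slowly.

>>> drive_tool(
  commands=[
    {"hand":0.1,"translation":[0,0,-12],"angular":[0,0,0]},
    {"hand":0.1,"translation":[0,0,-20],"angular":[0,0,0]},
    {"hand":0.1,"translation":[0,0,-24],"angular":[0,0,0]},
    {"hand":0.1,"translation":[0,0,-26],"angular":[0,0,0]},
    {"hand":0.1,"translation":[0,0,-26.5],"angular":[0,0,0]},
    {"hand":0.1,"translation":[0,0,-27],"angular":[0,0,0]},
    {"hand":0.1,"translation":[0,0,-27],"angular":[0,0,0]},
  ],
)

```text
t: 31.32
eef_pos: [0.4792, 0.0215, 0.1386]
tool_rot: [-0.0, 0.988, 0.156, 0.0]
contact_force: [0.3, -0.4, 3.0]
gripper_width: 0.482
grasp_force: 41.3
```

Light contact at 3 N. Releasing and backing off.

>>> drive_tool(
  commands=[
    {"hand":0.6,"translation":[0,0,0],"angular":[0,0,0]},
    {"hand":0.75,"translation":[0,0,0],"angular":[0,0,0]},
    {"hand":0.9,"translation":[0,0,0],"angular":[0,0,0]},
    {"hand":0.9,"translation":[0,0,0],"angular":[0,0,0]},
    {"hand":0.9,"translation":[0,0,20],"angular":[0,0,0]},
    {"hand":0.9,"translation":[0,0,60],"angular":[0,0,0]},
    {"hand":0.9,"translation":[0,0,110],"angular":[0,0,0]},
    {"hand":0.9,"translation":[0,0,130],"angular":[0,0,0]},
    {"hand":0.9,"translation":[0,0,130],"angular":[0,0,0]},
    {"hand":0.9,"translation":[0,0,130],"angular":[0,0,0]},
  ],
)

```text
t: 32.58
eef_pos: [0.4784, 0.0217, 0.2674]
tool_rot: [-0.0, 0.988, 0.156, -0.001]
contact_force: [-0.4, -1.0, 0.7]
gripper_width: 0.899
grasp_force: 0.0
```

Run:
```python
from h import *
im=save('wrist','w15.png'); state(); jar('jar_small',.162,.021)
im2=bot.read_camera('side'); cv2.imwrite('pics/s15.png',im2[:,:,::-1]); jar('jar_small',.162,.021,'side')
mv=cam('side')
for p in [(.479,.022,.162),(.479,.022,.112)]: print(w2pix('side',p,mv))
c=cv2.resize(im2[160:320,260:460],(400,320)); cv2.imwrite('pics/c15.png',np.hstack([cv2.resize(im,(400,320)),c])[:,:,::-1])
```

```text
t 32.62 pos [478.3  21.6 267.2] yaw_y -1.257 z [-0.002 -0.001 -1.   ] q7 -1.24 w 0.9 gf 0.0
wrist jar_small 0.96 xy [478.1  21.2] rms px 1.26
side jar_small 0.68 xy [475.8  19.9] rms px 0.7
[365.65264967 226.30597886]
[364.01718908 245.44694088]
```

View pics/c15.png

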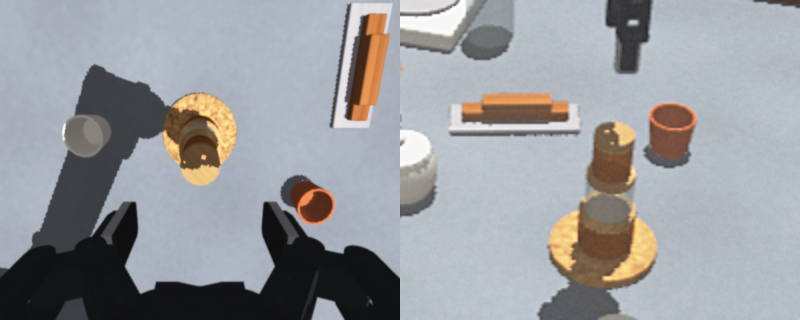

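The tower is straight in the middle of the trivet (side crop column about 610), the boards are piled on the tray, the bystanders have not moved and the arm is clear. Handing in.

```bash
python3 -c "
from station import bot
print(bot.hand_in())"
```

```text
the job is handed in; nothing more can be done
None
```

The job is handed in at about 33 s of the 141 s allowed, with no verdict returned: the last camera fits and pictures show the three jars in a straight tower on the trivet, both boards centred along the tray, and the sugar pot and cups where they started.

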